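# Blank off the vacuum port with its cam-arm coupler

### The arm

A 7-joint arm with a two-finger parallel gripper is mounted at the origin on the work surface. World frame = base frame: x ahead of the robot, y to its left, z up, the work surface at z = 0. Lengths are in m, angles in degrees, forces in N, time in s.
With the tool pointing down it reaches from about 0.425 to 0.95 m from the base axis. Payload 4.7 kg.
Tool frame: the origin (TCP) lies at the very end of the fingers, on their centre line; the grasp point (between the pads) lies 19 mm behind it (manip.grip_depth is the z of the grasp point in the tool frame, in m); z points along the fingers, y is the line along which they close (so a half turn about z gives the same grasp; the last joint's range is limited). The gripper opens to 85 mm and grips with 20 to 120 N. Pads are 22 mm wide; open, the fingers measure 114 mm over their backs; the gripper's body (76 mm by 85 mm) begins 54 mm behind the grasp point. The pads swing forward as they close: fully open they stand 13 mm farther back than shut.
Start: joints at [-76.713, 26.849, -2.785, 87.806, 1.381, 65.374, -4.715], TCP at [0.174, 0.652, 0.231] pointing down, gripper open.
Joint ranges: [-148.3, 148.3], [-19.14, 114.17], [-79.39, 73.82], [5.75, 140.21], [-59.74, 239.74], [12.07, 113.84], [-152.46, 152.46]. Speed limits (degrees/s): [147.25, 147.25, 180, 180, 180, 180, 180].

### API

Orientations are given as [roll, pitch, yaw] about the fixed x, y, z axes, in that order (R = Rz(yaw) Ry(pitch) Rx(roll)).
In Python, from cell import manip, camera, job gives the robot as it stands. The module is installed in compiled form; this text tells all that it offers.
- The arm moves only by the tool send_rows, never from a script. Its argument "motion" is a list of rows, each an object with "xyz": the shift along the tool's x, y, z in cm, a list of three; "angular": the turn, a rotation vector about the tool's x, y, z in rad, a list of three; "grip": the closure, from -1 (fully open) to 1 (shut), so that 0 is half open. In form: [{"xyz": [dx, dy, dz], "angular": [rx, ry, rz], "grip": grip}, ...]. A call has 1 to 5 rows; each row is the pose to reach, as a shift and turn from the pose commanded when the call began, along the tool's axes at that moment; what a row does not reach only later rows make up. A row lasts 1/12 s, in which the tool goes at most 41.7 mm and 7.16 degrees, less where a joint would pass 70% of its speed; a pose out of reach is approached as far as the arm can. A call with a gripper value outside its range is refused whole. The fingers move at their own pace and stop on an object; "squeeze" is the grip in N (left out, the last holds). Time passes only in rows, so rows that repeat a pose let the fingers close. It gives the time, the measured TCP pose, the force, the opening and the grip force at its end, in the units of the state.
- manip.sense(): the state, without advancing time (a new reading comes with each control period).
- camera(name): name is "side" or "top"; returns a dict with "color" (384x512x3 uint8, blue, green, red), "range_z" (384x512 float32, m along the optical axis (not along the pixel's ray), 0 where there is no reading), "vertical_fov" (degrees; the focal length in pixels is half the picture's height over the tangent of half this angle, whatever the lens; pixels are square), "cx", "cy" (the principal point, pixels), "xyz" and "rotation" of the camera in the world. Camera axes: x right, y down, z forward; pixel columns grow to the right and rows downward; lengths in m; the calibration is good to about 2 mm. A picture is of the moment at which its call begins.
- job.job_done(): hands the job in; it is judged then, once.
The state is a dict: "clock": time; "qpos": joint angles; "qd": joint speeds; "joint_torque": joint torques, N m; "tool_pos": TCP position; "eef_rot": TCP orientation; "wrist_force": force on the tool from outside, world axes, zero at the start; "ft_torque": the same for the moment, N m; "finger_gap": finger opening in m; "grip_force": force on a finger pad.
Only numpy, scipy, OpenCV 4.12 (cv2) and the standard library are available. Lean on these libraries where they do the work, as an engineer would, in place of code of your own. Each camera call takes 0.05 s, during which the arm holds its last target. There are 200 camera calls.

### The job

Blank off the vacuum clamping port: stand the grooved plug upright in the mouth of the coupler and let it settle fully home before you let go of it. Then swing the two cam arms down together, neither going home while the other is still raised, until both lie fully down against the coupler and lock the plug. Leave the other things on the table where they are.

Things in the scene. Friction and masses are not known exactly. Their poses are not given: they have to be found in the camera images.
- coupler: The port, bolted to the bench: 90 mm square plate 10 mm thick, 34 mm pipe and on top an aluminium cup (50 mm outside, 42 inside, rim 101 mm above the table) open upward. Origin: centre of the plate's underside, z up. On its +y and -y sides a steel cam arm is hinged 26.5 mm from the axis, 110 mm above the table, between small ears (tops 118 mm high); the hinge axes lie along its x.
- seat (a point): Centre of the cup's inner floor, on the coupler's axis 86 mm above the table: the plug's underside rests here when it is home.
- cam_left (a joint): Cam arm on the coupler's +y side, 13 mm wide, 6 mm thick, 62 mm long: 0 = locked, straight down along the pipe; 1.57 = straight out sideways; starts at 1.65 to 2.2 (above level). Stays where it is left (stiff hinge, about 0.08 N m). It cannot go home if the plug stands more than about 4 mm proud.
- cam_right (a joint): The same for the arm on the coupler's -y side. Locked, the arms measure 66 mm over both outer faces (bent tips 45 to 60 mm above the table: about 80 mm). Open fingers lowered astride the cup push both raised arms down; closing them with the tips 75 mm above the table squeezes both home.
- cam_left_tip (a point): Outer corner of the tip of the +y arm, 62 mm from its hinge.
- cam_right_tip (a point): Outer corner of the tip of the -y arm, 62 mm from its hinge.
- plug: Loose aluminium plug, round about its z axis, 55 mm tall, about 0.14 kg, upright on the table. Origin: centre of its underside, z up. Rounded nose (24 mm foot, 39 mm across at 13 to 15 mm up), groove 28 mm across (18 to 32 up), ring 39 mm across (32 to 37 up), round knob 30 mm across (37 to 55 up) to hold it by. Home in the cup, its top is 141 mm above the table.
- hose_tail: Bystander: a spare aluminium hose tail standing upright, 40 mm foot disc and a ribbed stem, 67 mm tall, no groove and no wide knob. Leave alone.
- tape_roll: Bystander: small brown roll of tape lying flat, 56 mm across, 19 mm high. Leave alone.
- glue: Bystander: white glue bottle, 60 mm across, 150 mm tall. Leave alone.
- wrench: Bystander: steel wrench lying flat. Leave alone.
- offcut: Bystander: plywood offcut 60 x 220 x 18 mm lying flat. Leave alone.
- block: Bystander: wooden sanding block 90 x 70 x 45 mm. Leave alone.
- pencil: Bystander: carpenter's pencil, 8 mm thick, 170 mm long, lying flat. Leave alone.
- screw_jar: Bystander: clear jar with a black lid, 64 mm across, 70 mm tall. Leave alone.

How it is judged:
By the outcome, as a careful person would: the job done as asked, in the order asked, and still so for the second after the job is handed in, with the robot touching nothing.
It also fails if it takes over 53 s, if anything falls off the work surface, if the arm or the gripper's body presses on something with over 40 N, if the wrist force passes 120 N, or if a joint passes its speed limit or range.

## Working session

There is one attempt and no reset: what is moved stays moved. The work goes in short steps, Python scripts to look and compute and a tool call to move; the robot and the scene stay as the last step left them, time stands still between calls to the robot, and variables do not carry over. Pictures are saved under pics/ and viewed, at most 10 in all, crops included, and the job is handed in when it is done.

Besides the shell and the picture viewer there is one more tool, called after "Request:" in YAML: its name, and indented under it one key for each argument. send_rows: Moves the arm, as the interface text tells. Its arguments: {"type":"object","properties":{"motion":{"type":"array"},"squeeze":{"type":"number"}},"required":["motion"]}

```bash
mkdir -p pics; cat > h.py <<'E'
import numpy as np, cv2
from cell import manip, camera, job
from scipy.spatial.transform import Rotation as R
def cloud(c):
    f=192/np.tan(np.radians(c["vertical_fov"])/2)
    v,u=np.mgrid[0:384,0:512]; z=c["range_z"]
    P=np.stack([(u-c["cx"])/f*z,(v-c["cy"])/f*z,z],-1)
    Rm=np.array(c["rotation"]); Rm=Rm if Rm.shape==(3,3) else R.from_euler('xyz',Rm,degrees=True).as_matrix()
    return P@Rm.T+np.array(c["xyz"])
E
python3 - <<'E'
from h import *
print(manip.sense(), manip.grip_depth)
ims=[]
for n in("side","top"):
    c=camera(n); np.save(n+".npy",cloud(c)); cv2.imwrite(f"pics/{n}.png",c["color"]); print(n,c["xyz"],c["rotation"],c["vertical_fov"],c["cx"],c["cy"])
E
```

```text
{'clock': 0.0, 'qpos': array([-76.71229791,  26.89773889,  -2.78562813,  87.87439578,
         1.37849552,  65.37322003,  -4.71810042]), 'qd': array([ 0.05014522, -0.01719634,  0.01118874,  0.09669639,  0.06372664,
       -0.02415459,  0.02664211]), 'joint_torque': array([-8.53529446e-05, -5.10324848e+01, -4.68096114e-02, -2.37699634e+01,
        1.06769250e-02,  7.58713548e-03, -9.06998849e-06]), 'tool_pos': array([0.17387502, 0.65161858, 0.23025141]), 'eef_rot': array([-1.79888082e+02,  1.35453357e-03,  1.65055834e+02]), 'wrist_force': array([-0.64712842, -0.88009631,  0.54797628]), 'ft_torque': array([ 0.00797031,  0.00341417, -0.0273194 ]), 'grip_force': 0.0, 'finger_gap': 0.08561388923383462} -0.0187
side [0.43134619 0.83304749 0.81063194] [-130.73244109   -0.28275158 -171.24058405] 49.02775849901093 255.56272079761453 190.17357664266174
top [0.37232433 0.00402857 1.05609899] [-169.59888503   -1.63583693  -89.54080921] 52.722807750679436 256.9550803800565 188.20854923514213
```

View pics/top.png

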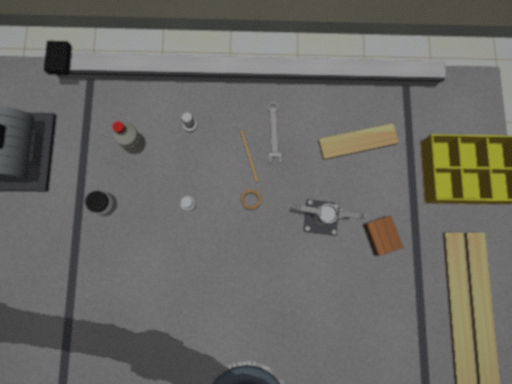

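View pics/side.png

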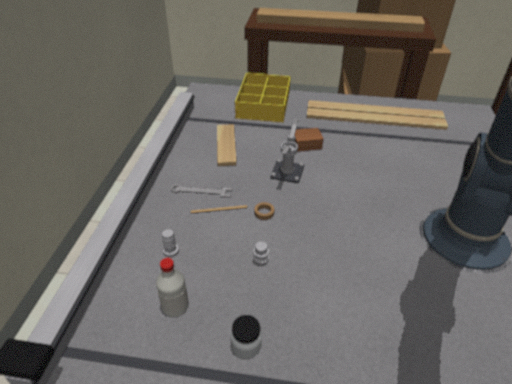

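The top view shows the plug at about (187,203), hose tail (188,120) and coupler (325,213), with its arms raised to left and right. Next I'll measure these from depth.

```bash
python3 - <<'E'
from h import *
T=np.load("top.npy");S=np.load("side.npy")
def box(P,u0,u1,v0,v1,z0,z1):
    p=P[v0:v1,u0:u1].reshape(-1,3); return p[(p[:,2]>z0)&(p[:,2]<z1)]
print("table z",np.median(T[250:280,150:300,2]),np.median(S[300:320,300:340,2]))
for n,P,b in(("T",T,(172,204,188,218)),("S",S,(245,280,232,272))):
    p=box(P,*b,.045,.065); print(n,"plug top",len(p),p.mean(0),p.min(0),p.max(0))
    p=box(P,*b,.012,.065); print("  all",len(p),p.mean(0),p.min(0),p.max(0))
# coupler
p=box(T,285,370,190,245,.005,.016).astype(np.float32)
r=cv2.minAreaRect((p[:,:2]*1000)); print("plate T",len(p),r)
p=box(S,260,315,150,190,.005,.016).astype(np.float32)
print("plate S",len(p),cv2.minAreaRect((p[:,:2]*1000)))
for n,P,b in(("T",T,(285,370,190,245)),("S",S,(265,315,115,190))):
    for z0,z1 in((.08,.095),(.095,.104),(.104,.12),(.12,.2)):
        p=box(P,*b,z0,z1)
        if len(p): print(n,z0,len(p),p.mean(0).round(4),p.min(0).round(4),p.max(0).round(4), cv2.minAreaRect((p[:,:2]*1000).astype(np.float32)))
c=cv2.imread("pics/top.png")[180:250,275:375]; a=cv2.resize(c,None,fx=5,fy=5,interpolation=2)
c=cv2.imread("pics/side.png")[110:190,260:330]; b=cv2.resize(c,None,fx=4,fy=4,interpolation=2)
o=np.zeros((350,790,3),np.uint8); o[:,:500]=a; o[:320,505:785]=b; cv2.imwrite("pics/c1.png",o)
E
```

```text
table z -0.0005562148289515179 -0.0003454763206184319
T plug top 105 [0.51727001 0.1613664  0.05380015] [0.50430603 0.14800557 0.04729443] [0.53110351 0.17440087 0.05751378]
  all 186 [0.51537819 0.15912149 0.04435268] [0.49893539 0.14286507 0.01251234] [0.53660663 0.18029306 0.05751378]
S plug top 114 [0.51813519 0.16646834 0.05332694] [0.50481181 0.14991251 0.04508171] [0.53196638 0.18054767 0.05771795]
  all 288 [0.51737886 0.17076979 0.03782642] [0.49961719 0.14991251 0.0121248 ] [0.53731635 0.18334224 0.05771795]
plate T 633 ((477.40728759765625, -226.1766815185547), (221.76646423339844, 101.83281707763672), 81.51018524169922)
plate S 427 ((481.412109375, -238.15390014648438), (181.28880310058594, 90.2603759765625), 81.49739837646484)
T 0.08 219 [ 0.4871 -0.2009  0.086 ] [ 0.4635 -0.2281  0.0802] [ 0.5074 -0.1681  0.0948] ((485.8981628417969, -195.5445556640625), (41.9312629699707, 55.71011734008789), 16.108863830566406)
T 0.095 96 [ 0.4863 -0.2022  0.0995] [ 0.4626 -0.2224  0.0952] [ 0.5109 -0.1674  0.1039] ((487.0169677734375, -199.5452423095703), (48.418888092041016, 48.64839
[... 475 characters left out ...]
05] [ 0.5088 -0.1639  0.0949] ((486.5649719238281, -192.98741149902344), (54.807655334472656, 45.65055847167969), 76.3396987915039)
S 0.095 72 [ 0.4859 -0.2006  0.0988] [ 0.463  -0.2267  0.095 ] [ 0.5111 -0.1643  0.1038] ((485.433837890625, -199.0262451171875), (56.1657600402832, 49.19099044799805), 53.24358367919922)
S 0.104 74 [ 0.4863 -0.1999  0.1142] [ 0.4743 -0.2482  0.1057] [ 0.5026 -0.1505  0.1199] ((488.2164306640625, -199.26083374023438), (98.41240692138672, 23.826160430908203), 84.64105224609375)
S 0.12 96 [ 0.4846 -0.219   0.1302] [ 0.472  -0.2772  0.1201] [ 0.5031 -0.1118  0.1455] ((487.53143310546875, -194.2940673828125), (167.4062042236328, 13.08597183227539), 83.4272232055664)
```

View pics/c1.png

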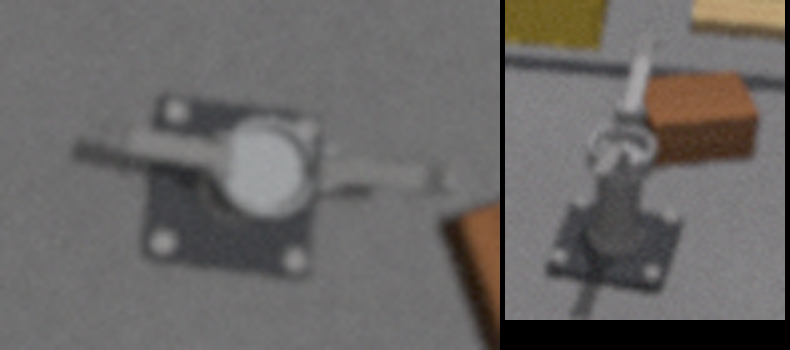

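Coupler is at about (0.487,-0.196) with yaw about -7°, and the plug at (0.518,0.1635). I'll move above the plug while turning the closing axis onto the coupler's x.

Request:
send_rows:
  motion:
    - {"xyz": [-2.3,-1.9,0],"angular": [0,0,0.072],"grip": -1}
    - {"xyz": [-4.6,-3.8,0],"angular": [0,0,0.143],"grip": -1}
    - {"xyz": [-6.9,-5.7,0],"angular": [0,0,0.215],"grip": -1}
    - {"xyz": [-9.2,-7.6,0],"angular": [0,0,0.286],"grip": -1}
    - {"xyz": [-11.5,-9.6,0],"angular": [0,0,0.358],"grip": -1}
  squeeze: 40

```text
clock: 0.52
tool_pos: [0.2609, 0.5284, 0.2308]
eef_rot: [-180.0, 0.0, 144.4]
wrist_force: [0.4, 0.0, -0.3]
finger_gap: 0.0855
grip_force: 0.0
```

Request:
send_rows:
  motion:
    - {"xyz": [-2.8,-1.0,0],"angular": [0,0,0.072],"grip": -1}
    - {"xyz": [-5.6,-2.0,0],"angular": [0,0,0.143],"grip": -1}
    - {"xyz": [-8.4,-3.0,0],"angular": [0,0,0.215],"grip": -1}
    - {"xyz": [-11.3,-4.0,0],"angular": [0,0,0.286],"grip": -1}
    - {"xyz": [-14.1,-4.9,0],"angular": [0,0,0.358],"grip": -1}

```text
clock: 0.93
tool_pos: [0.3473, 0.4063, 0.231]
eef_rot: [-180.0, 0.0, 123.8]
wrist_force: [0.5, 0.4, 0.2]
finger_gap: 0.085
grip_force: 0.0
```

Request:
send_rows:
  motion:
    - {"xyz": [-3.0,0,0],"angular": [0,0,0.072],"grip": -1}
    - {"xyz": [-6.0,0,0],"angular": [0,0,0.143],"grip": -1}
    - {"xyz": [-9.0,0,0],"angular": [0,0,0.215],"grip": -1}
    - {"xyz": [-12.0,0.2,0],"angular": [0,0,0.286],"grip": -1}
    - {"xyz": [-14.9,0.3,0],"angular": [0,0,0.358],"grip": -1}

```text
clock: 1.35
tool_pos: [0.4332, 0.2847, 0.2311]
eef_rot: [-180.0, 0.0, 103.3]
wrist_force: [0.5, 0.1, -0.6]
finger_gap: 0.0852
grip_force: 0.0
```

Request:
send_rows:
  motion:
    - {"xyz": [-2.8,1.1,0],"angular": [0,0,0.072],"grip": -1}
    - {"xyz": [-5.6,2.2,0],"angular": [0,0,0.143],"grip": -1}
    - {"xyz": [-8.4,3.3,0],"angular": [0,0,0.215],"grip": -1}
    - {"xyz": [-11.2,4.4,0],"angular": [0,0,0.286],"grip": -1}
    - {"xyz": [-13.8,5.5,0],"angular": [0,0,0.358],"grip": -1}

```text
clock: 1.77
tool_pos: [0.5188, 0.1632, 0.2311]
eef_rot: [-180.0, 0.0, 82.8]
wrist_force: [0.6, 0.3, 0.4]
finger_gap: 0.0853
grip_force: 0.0
```

Request:
send_rows:
  motion:
    - {"xyz": [0,0,3.5],"angular": [0,0,0],"grip": -1}
    - {"xyz": [0,0,7],"angular": [0,0,0],"grip": -1}
    - {"xyz": [0,-0.05,10.5],"angular": [0,0,0],"grip": -1}
    - {"xyz": [0,-0.05,14],"angular": [0,0,0],"grip": -1}
    - {"xyz": [0,-0.05,16.5],"angular": [0,0,0],"grip": -1}

```text
clock: 2.18
tool_pos: [0.5161, 0.1646, 0.0633]
eef_rot: [-179.8, 0.1, 83.0]
wrist_force: [-0.2, 0.2, -0.3]
finger_gap: 0.0855
grip_force: 0.0
```

Request:
send_rows:
  motion:
    - {"xyz": [0,0,1.5],"angular": [0,0,0],"grip": -1}
    - {"xyz": [0,0,2.8],"angular": [0,0,0],"grip": -0.5}
    - {"xyz": [0,0,2.8],"angular": [0,0,0],"grip": 0}
    - {"xyz": [0,0,2.8],"angular": [0,0,0],"grip": 0}
    - {"xyz": [0,0,2.8],"angular": [0,0,0],"grip": 0.1}

```text
clock: 2.6
tool_pos: [0.5184, 0.1651, 0.0389]
eef_rot: [179.9, -0.0, 83.0]
wrist_force: [0.3, 0.3, -0.3]
finger_gap: 0.0395
grip_force: 0.0
```

Request:
send_rows:
  motion:
    - {"xyz": [0,0,0],"angular": [0,0,0],"grip": 1}
    - {"xyz": [0,0,0],"angular": [0,0,0],"grip": 1}
    - {"xyz": [0,0,0],"angular": [0,0,0],"grip": 1}
    - {"xyz": [0,0,0],"angular": [0,0,0],"grip": 1}
    - {"xyz": [0,0,0],"angular": [0,0,0],"grip": 1}

```text
clock: 3.02
tool_pos: [0.5189, 0.1654, 0.0395]
eef_rot: [179.9, -0.1, 83.0]
wrist_force: [-0.5, -0.1, 6.6]
finger_gap: 0.0289
grip_force: 39.8
```

Request:
send_rows:
  motion:
    - {"xyz": [0,0,-1],"angular": [0,0,0],"grip": 1}
    - {"xyz": [0,0,-4],"angular": [0,0,0],"grip": 1}
    - {"xyz": [0,0,-8],"angular": [0,0,0],"grip": 1}
    - {"xyz": [0,0,-12],"angular": [0,0,0],"grip": 1}
    - {"xyz": [0,0,-15],"angular": [0,0,0],"grip": 1}
  squeeze: 60

```text
clock: 3.43
tool_pos: [0.5182, 0.1649, 0.1915]
eef_rot: [179.9, -0.1, 83.0]
wrist_force: [0.3, 0.7, -1.5]
finger_gap: 0.0275
grip_force: 59.5
```

Request:
send_rows:
  motion:
    - {"xyz": [0,0,-3],"angular": [0,0,0],"grip": 1}
    - {"xyz": [0,0,-5],"angular": [0,0,0],"grip": 1}
    - {"xyz": [0,0,-5],"angular": [0,0,0],"grip": 1}

```text
clock: 3.68
tool_pos: [0.5202, 0.1655, 0.2433]
eef_rot: [179.6, -0.3, 83.0]
wrist_force: [1.2, 0.4, -1.5]
finger_gap: 0.0279
grip_force: 59.6
```

```bash
python3 - <<'E'
from h import *
s=manip.sense();print(s["tool_pos"],s["eef_rot"],s["wrist_force"],s["finger_gap"])
t=s["tool_pos"]
ims=[]
for n in("side","top"):
    c=camera(n); P=cloud(c); np.save(n+"2.npy",P)
    Rm=R.from_euler('xyz',c["rotation"],degrees=True).as_matrix(); f=192/np.tan(np.radians(c["vertical_fov"])/2)
    q=Rm.T@(t-np.array(c["xyz"])); u,v=int(f*q[0]/q[2]+c["cx"]),int(f*q[1]/q[2]+c["cy"]); print(n,u,v)
    b=c["color"][max(0,v-45):v+45,max(0,u-48):u+48]; ims.append(cv2.resize(b,(395,370),interpolation=cv2.INTER_CUBIC))
    d=np.linalg.norm(P[...,:2]-t[:2],axis=-1)<.035
    for dz in range(-44,12,4):
        p=P[d&(abs(P[...,2]-t[2]-dz/1000)<.002)]
        if len(p)>5: print(dz,len(p),(p.min(0)-t).round(4)[:2],(p.max(0)-t).round(4)[:2])
cv2.imwrite("pics/c2.png",np.hstack(ims))
E
```

```text
[0.52015547 0.16554314 0.24334452] [179.57586225  -0.30642505  83.0010683 ] [ 1.15334903  0.43158359 -1.48645411] 0.027900596779972246
side 260 185
-32 12 [-0.0148  0.0083] [0.0105 0.0159]
-28 19 [-0.0194 -0.0051] [0.0184 0.0169]
-24 67 [-0.0184 -0.0116] [0.0188 0.0179]
-20 23 [-0.0137 -0.0025] [0.0165 0.0126]
-16 18 [-0.0138  0.0042] [0.0117 0.0121]
-8 12 [-0.0193 -0.001 ] [0.0133 0.0161]
-4 43 [-0.0146  0.0038] [0.0156 0.0183]
0 19 [-0.0168  0.0069] [0.0113 0.0181]
4 29 [-0.0203  0.0027] [0.0194 0.014 ]
8 37 [-0.0247  0.002 ] [0.0269 0.0157]
top 170 187
-28 26 [-0.0198 -0.0225] [ 0.0048 -0.0014]
-24 6 [-0.02   -0.0207] [0.0069 0.0005]
-8 19 [-0.0208 -0.0231] [ 0.0141 -0.0074]
-4 30 [-0.0191 -0.0218] [ 0.0113 -0.0079]
0 7 [-0.0156 -0.0184] [ 0.0065 -0.0107]
8 13 [-0.0296 -0.0177] [-0.0019 -0.0002]
```

View pics/c2.png

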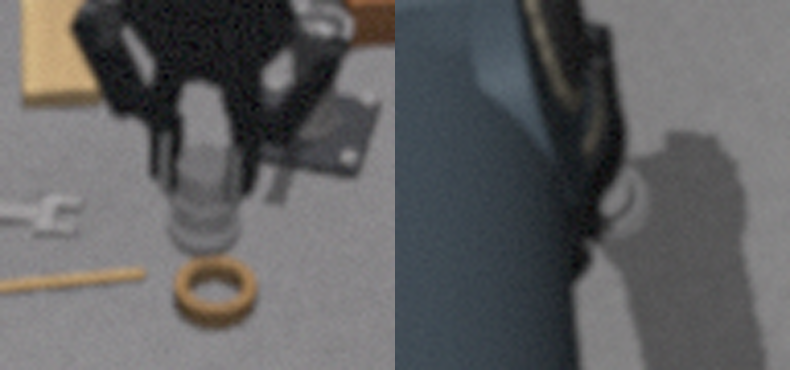

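The plug is upright in the fingers, about 2 mm toward -y from the TCP. Now I'll refine the coupler's centre and yaw from the rim and the four plate bolts (top crop (176,110), (305,130), (162,242), (295,262)).

```bash
python3 - <<'E'
from h import *
from scipy.optimize import least_squares
T=np.load("top.npy");S=np.load("side.npy")
cxyz=np.array([0.37232433,0.00402857,1.05609899]);Rm=R.from_euler('xyz',[-169.59888503,-1.63583693,-89.54080921],degrees=True).as_matrix()
f=192/np.tan(np.radians(52.722807750679436)/2)
g=cv2.imread("pics/top.png",0).astype(float)
pts=[]
for u,v in((176,110),(305,130),(295,262),(162,242)):
    u,v=round(u/5+275-.4),round(v/5+180-.4)
    w=g[v-2:v+3,u-2:u+3]; w=np.clip(w-np.percentile(w,40),0,None); yy,xx=np.mgrid[v-2:v+3,u-2:u+3]
    u,v=(w*xx).sum()/w.sum(),(w*yy).sum()/w.sum()
    d=Rm@np.array([(u-256.955)/f,(v-188.2085)/f,1]); pts.append((cxyz+d*(.012-cxyz[2])/d[2])[:2])
pts=np.array(pts); print(pts.round(4),pts.mean(0))
for i,j in((1,0),(2,3),(3,0),(2,1)): d=pts[j]-pts[i]; print(np.degrees(np.arctan2(d[1],d[0])),np.linalg.norm(d))
for n,P,b in(("T",T,(285,370,190,245)),("S",S,(265,315,115,190))):
    p=P[b[2]:b[3],b[0]:b[1]].reshape(-1,3)
    p=p[(abs(p[:,2]-.1)<.003)&(abs(p[:,0]-.487)<.03)&(abs(p[:,1]+.196)<.033)]
    r=least_squares(lambda c:np.hypot(p[:,0]-c[0],p[:,1]-c[1])-.023,[.487,-.196],loss="soft_l1",f_scale=.002); print(n,len(p),r.x)
    p=P[b[2]:b[3],b[0]:b[1]].reshape(-1,3); p=p[p[:,2]>.118]
    for sgn in(1,-1):
        q=p[sgn*(p[:,1]+.196)>.03]; print(sgn,len(q),q.mean(0).round(4),"tip",q[np.argmax(sgn*q[:,1])].round(4))
E
```

```text
[[ 0.5288 -0.1689]
 [ 0.5186 -0.2394]
 [ 0.4479 -0.2325]
 [ 0.4568 -0.1606]] [ 0.4880114 -0.200327 ]
81.73162218497654 0.07128823834976485
82.96198562311426 0.07244558949186596
-6.5698990409574085 0.07250683659939146
-5.6125096009270985 0.07099567039259633
T 82 [ 0.48707123 -0.19867166]
1 121 [ 0.4771 -0.1184  0.2558] tip [0.3723 0.004  1.0561]
-1 127 [ 0.4805 -0.2542  0.131 ] tip [ 0.4809 -0.2789  0.144 ]
S 54 [ 0.48721597 -0.19628526]
1 52 [0.4759 0.1439 0.3226] tip [0.4313 0.833  0.8106]
-1 75 [ 0.4806 -0.2542  0.1305] tip [ 0.4755 -0.2772  0.1443]
```

Request:
send_rows:
  motion:
    - {"xyz": [-2,0.1,0],"angular": [0,0,0],"grip": 1}
    - {"xyz": [-5,0.2,0],"angular": [0,0,0],"grip": 1}
    - {"xyz": [-8.5,0.3,0],"angular": [0,0,0],"grip": 1}
    - {"xyz": [-12,0.4,0],"angular": [0,0,0],"grip": 1}
    - {"xyz": [-15.5,0.5,0],"angular": [0,0,0],"grip": 1}

```text
clock: 4.2
tool_pos: [0.5021, 0.0092, 0.2363]
eef_rot: [-179.8, 0.1, 83.0]
wrist_force: [0.8, -0.8, -1.8]
finger_gap: 0.0274
grip_force: 59.6
```

Request:
send_rows:
  motion:
    - {"xyz": [-3.5,0.1,0],"angular": [0,0,0],"grip": 1}
    - {"xyz": [-7,0.3,0],"angular": [0,0,0],"grip": 1}
    - {"xyz": [-10.5,0.4,0],"angular": [0,0,0],"grip": 1}
    - {"xyz": [-13.5,0.5,0],"angular": [0,0,0],"grip": 1}
    - {"xyz": [-16,0.6,0],"angular": [0,0,0],"grip": 1}

```text
clock: 4.62
tool_pos: [0.4883, -0.1512, 0.2364]
eef_rot: [-179.8, 0.0, 82.9]
wrist_force: [0.6, -0.1, -1.3]
finger_gap: 0.0277
grip_force: 59.6
```

Request:
send_rows:
  motion:
    - {"xyz": [-2.5,0.1,0],"angular": [0,0,0],"grip": 1}
    - {"xyz": [-4.5,0.1,0],"angular": [0,0,0],"grip": 1}
    - {"xyz": [-4.5,0.1,0],"angular": [0,0,0],"grip": 1}
    - {"xyz": [-4.5,0.1,0],"angular": [0,0,0],"grip": 1}

```text
clock: 4.95
tool_pos: [0.4844, -0.1943, 0.2365]
eef_rot: [-179.8, -0.0, 82.8]
wrist_force: [-0.3, -0.1, -1.3]
finger_gap: 0.0271
grip_force: 59.6
```

Request:
send_rows:
  motion:
    - {"xyz": [-0.15,0.3,0],"angular": [0,0,0],"grip": 1}
    - {"xyz": [-0.15,0.3,2],"angular": [0,0,0],"grip": 1}
    - {"xyz": [-0.15,0.3,4],"angular": [0,0,0],"grip": 1}
    - {"xyz": [-0.15,0.3,5],"angular": [0,0,0],"grip": 1}
    - {"xyz": [-0.15,0.3,5],"angular": [0,0,0],"grip": 1}

```text
clock: 5.37
tool_pos: [0.4874, -0.1935, 0.1856]
eef_rot: [-179.7, -0.1, 83.1]
wrist_force: [0.2, 0.5, -1.3]
finger_gap: 0.0274
grip_force: 59.5
```

```bash
python3 - <<'E'
from h import *
s=manip.sense();print(s["tool_pos"],s["eef_rot"],s["wrist_force"],s["finger_gap"])
t=s["tool_pos"]
ims=[]
for n in("side","top"):
    c=camera(n); P=cloud(c)
    Rm=R.from_euler('xyz',c["rotation"],degrees=True).as_matrix(); f=192/np.tan(np.radians(c["vertical_fov"])/2)
    q=Rm.T@(t-np.array(c["xyz"])); u,v=int(f*q[0]/q[2]+c["cx"]),int(f*q[1]/q[2]+c["cy"]); print(n,u,v)
    b=c["color"][max(0,v-40):v+50,max(0,u-48):u+48]; ims.append(cv2.resize(b,(395,370),interpolation=cv2.INTER_CUBIC))
    d=np.linalg.norm(P[...,:2]-t[:2],axis=-1)<.027
    for z in (.099,.102,.15,.155,.16,.165,.17,.175):
        p=P[d&(abs(P[...,2]-z)<.0025)]
        if len(p)>4: print(z,len(p),p.min(0).round(4)[:2],p.max(0).round(4)[:2])
cv2.imwrite("pics/c3.png",np.hstack(ims))
E
```

```text
[ 0.48744925 -0.19350497  0.18559266] [-1.79657973e+02 -5.31079743e-02  8.31340589e+01] [ 0.22689619  0.537232   -1.29363511] 0.027386272340021067
side 290 121
0.099 36 [ 0.4629 -0.2191] [ 0.5112 -0.1721]
0.102 22 [ 0.4633 -0.2178] [ 0.5102 -0.1682]
0.15 9 [ 0.474 -0.186] [ 0.5    -0.1795]
0.155 16 [ 0.469  -0.1897] [ 0.5035 -0.1739]
0.16 35 [ 0.4692 -0.2004] [ 0.5044 -0.1729]
0.165 20 [ 0.4704 -0.1977] [ 0.5013 -0.1777]
0.17 12 [ 0.4731 -0.1901] [ 0.4984 -0.1801]
0.175 7 [ 0.4756 -0.1896] [ 0.5046 -0.1769]
top 333 208
0.099 38 [ 0.4628 -0.2121] [ 0.5101 -0.1675]
0.102 21 [ 0.4649 -0.2063] [ 0.5101 -0.1689]
0.16 14 [ 0.471  -0.1913] [ 0.4989 -0.1794]
0.165 11 [ 0.4705 -0.188 ] [ 0.5009 -0.1786]
```

View pics/c3.png

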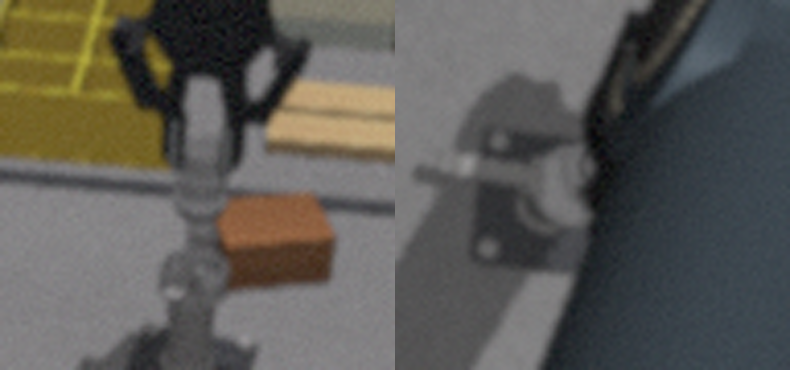

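The plug (side crop, column about 200) is over the cup (about 192), about 2.5 mm too far toward +y. I'll correct that and lower it gently.

Request:
send_rows:
  motion:
    - {"xyz": [-0.25,0,0],"angular": [0,0,0],"grip": 1}
    - {"xyz": [-0.25,0,1],"angular": [0,0,0],"grip": 1}
    - {"xyz": [-0.25,0,2],"angular": [0,0,0],"grip": 1}
    - {"xyz": [-0.25,0,3],"angular": [0,0,0],"grip": 1}
    - {"xyz": [-0.25,0,3.5],"angular": [0,0,0],"grip": 1}

```text
clock: 5.88
tool_pos: [0.4876, -0.1976, 0.1515]
eef_rot: [-179.9, -0.0, 83.0]
wrist_force: [0.4, -0.1, -2.8]
finger_gap: 0.0274
grip_force: 59.5
```

Request:
send_rows:
  motion:
    - {"xyz": [0,0,0.3],"angular": [0,0,0],"grip": 1}
    - {"xyz": [0,0,0.6],"angular": [0,0,0],"grip": 1}
    - {"xyz": [0,0,0.9],"angular": [0,0,0],"grip": 1}
    - {"xyz": [0,0,1.2],"angular": [0,0,0],"grip": 1}

```text
clock: 6.22
tool_pos: [0.4887, -0.1982, 0.1412]
eef_rot: [180.0, 0.0, 83.0]
wrist_force: [0.4, 0.5, -1.3]
finger_gap: 0.0278
grip_force: 59.5
```

Request:
send_rows:
  motion:
    - {"xyz": [0.1,-0.1,0.2],"angular": [0,0,0],"grip": 1}
    - {"xyz": [0.1,-0.1,0.5],"angular": [0,0,0],"grip": 1}
    - {"xyz": [0.1,-0.1,0.8],"angular": [0,0,0],"grip": 1}
    - {"xyz": [0.1,-0.1,0.8],"angular": [0,0,0],"grip": 1}

```text
clock: 6.55
tool_pos: [0.4873, -0.1967, 0.1327]
eef_rot: [-179.9, -0.0, 83.0]
wrist_force: [0.3, 0.3, -1.7]
finger_gap: 0.0274
grip_force: 59.5
```

Request:
send_rows:
  motion:
    - {"xyz": [0,0,0.2],"angular": [0,0,0],"grip": 1}
    - {"xyz": [0,0,0.4],"angular": [0,0,0],"grip": 1}
    - {"xyz": [0,0,0.5],"angular": [0,0,0],"grip": 1}
    - {"xyz": [0,0,0.5],"angular": [0,0,0],"grip": 1}

```text
clock: 6.88
tool_pos: [0.4877, -0.1968, 0.1281]
eef_rot: [-180.0, -0.0, 83.0]
wrist_force: [0.2, 0.6, -0.8]
finger_gap: 0.0277
grip_force: 59.5
```

No contact yet; I'll go on to the floor.

Request:
send_rows:
  motion:
    - {"xyz": [0,0,0.1],"angular": [0,0,0],"grip": 1}
    - {"xyz": [0,0,0.2],"angular": [0,0,0],"grip": 1}
    - {"xyz": [0,0,0.3],"angular": [0,0,0],"grip": 1}
    - {"xyz": [0,0,0.3],"angular": [0,0,0],"grip": 1}

```text
clock: 7.22
tool_pos: [0.4879, -0.1969, 0.1257]
eef_rot: [180.0, -0.0, 83.0]
wrist_force: [-0.5, 1.4, 3.0]
finger_gap: 0.0277
grip_force: 60.0
```

Request:
send_rows:
  motion:
    - {"xyz": [0,0,0.1],"angular": [0,0,0],"grip": 1}
    - {"xyz": [0,0,0.15],"angular": [0,0,0],"grip": 1}
    - {"xyz": [0,0,0.15],"angular": [0,0,0],"grip": 1}
    - {"xyz": [0,0,0.15],"angular": [0,0,0],"grip": 1}

```text
clock: 7.55
tool_pos: [0.488, -0.197, 0.1255]
eef_rot: [180.0, -0.1, 83.0]
wrist_force: [-3.6, 3.5, 14.6]
finger_gap: 0.0276
grip_force: 61.3
```

Seated: the force rises with no further travel. I'll ease off, release and lift.

Request:
send_rows:
  motion:
    - {"xyz": [0,0,-0.15],"angular": [0,0,0],"grip": 1}
    - {"xyz": [0,0,-0.15],"angular": [0,0,0],"grip": 0.2}
    - {"xyz": [0,0,-0.15],"angular": [0,0,0],"grip": 0}
    - {"xyz": [0,0,-0.15],"angular": [0,0,0],"grip": -0.3}
    - {"xyz": [0,0,-0.15],"angular": [0,0,0],"grip": -0.3}

```text
clock: 7.97
tool_pos: [0.4876, -0.1971, 0.1251]
eef_rot: [-180.0, 0.0, 83.0]
wrist_force: [0.1, -0.2, -0.2]
finger_gap: 0.0553
grip_force: 0.0
```

Request:
send_rows:
  motion:
    - {"xyz": [0,0,-1],"angular": [0,0,0],"grip": -0.3}
    - {"xyz": [0,0,-3],"angular": [0,0,0],"grip": -0.5}
    - {"xyz": [0,0,-6],"angular": [0,0,0],"grip": -1}
    - {"xyz": [0,0,-9],"angular": [0,0,0],"grip": -1}
    - {"xyz": [0,0,-11],"angular": [0,0,0],"grip": -1}

```text
clock: 8.38
tool_pos: [0.4884, -0.1979, 0.2385]
eef_rot: [179.8, 0.0, 83.0]
wrist_force: [0.2, 0.3, 0.4]
finger_gap: 0.0855
grip_force: 0.0
```

```bash
python3 - <<'E'
from h import *
s=manip.sense();print(s["tool_pos"],s["eef_rot"],s["qpos"],s["wrist_force"],s["finger_gap"])
ims=[]
for n,(u,v) in(("side",(290,150)),("top",(327,212))):
    c=camera(n); P=cloud(c)
    b=c["color"][v-45:v+45,u-48:u+48]; ims.append(cv2.resize(b,(395,370),interpolation=cv2.INTER_CUBIC))
    d=np.linalg.norm(P[...,:2]-[.487,-.197],axis=-1)<.024
    for z in (.12,.125,.13,.135,.14,.145):
        p=P[d&(abs(P[...,2]-z)<.0025)]
        if len(p)>4: print(n,z,len(p),p.min(0).round(4)[:2],p.max(0).round(4)[:2])
cv2.imwrite("pics/c4.png",np.hstack(ims))
E
```

```text
[ 0.4883668  -0.19788269  0.23847506] [1.79806674e+02 3.45108338e-02 8.29648099e+01] [-14.27626703  14.06066681  38.25310387 109.21552125 -10.04178753
  59.84583669  21.15087728] [0.22506521 0.29762427 0.44406887] 0.08551016838635885
side 0.12 35 [ 0.4697 -0.2088] [ 0.506  -0.1788]
side 0.125 20 [ 0.4733 -0.2069] [ 0.5036 -0.1755]
side 0.13 14 [ 0.4737 -0.1937] [ 0.4998 -0.1842]
side 0.135 15 [ 0.4739 -0.2089] [ 0.4962 -0.1812]
side 0.14 45 [ 0.4741 -0.2126] [ 0.5012 -0.1828]
top 0.12 33 [ 0.4682 -0.217 ] [ 0.5048 -0.1763]
top 0.125 33 [ 0.47   -0.2135] [ 0.5044 -0.1823]
top 0.13 6 [ 0.4743 -0.193 ] [ 0.4938 -0.1858]
top 0.135 16 [ 0.4739 -0.2089] [ 0.5001 -0.185 ]
top 0.14 95 [ 0.4732 -0.2131] [ 0.4999 -0.186 ]
top 0.145 11 [ 0.4777 -0.2122] [ 0.4993 -0.1855]
```

View pics/c4.png

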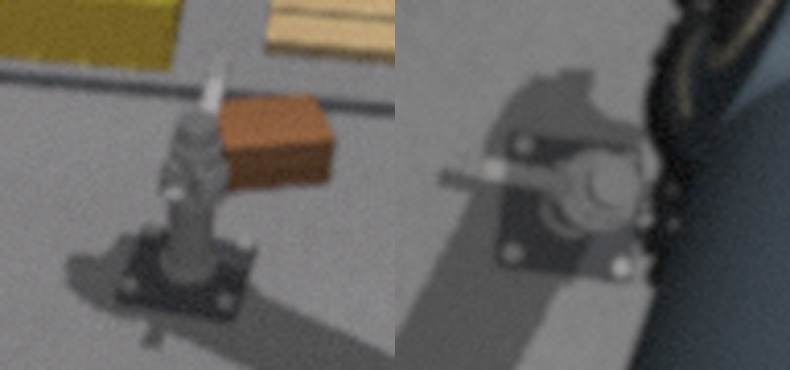

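The plug is home (top at 140–141 mm, upright) and both arms are still raised. I'll turn 90° so the fingers close along the coupler's y.

Request:
send_rows:
  motion:
    - {"xyz": [0,0,0],"angular": [0,0,-0.11],"grip": -1}
    - {"xyz": [0,0,0],"angular": [0,0,-0.22],"grip": -1}
    - {"xyz": [0,0,0],"angular": [0,0,-0.33],"grip": -1}
    - {"xyz": [0,0,0],"angular": [0,0,-0.44],"grip": -1}
    - {"xyz": [0,0,0],"angular": [0,0,-0.55],"grip": -1}

```text
clock: 8.9
tool_pos: [0.4871, -0.1968, 0.2348]
eef_rot: [-179.9, -0.0, 114.8]
wrist_force: [-0.1, 0.3, -1.8]
finger_gap: 0.0856
grip_force: 0.0
```

Request:
send_rows:
  motion:
    - {"xyz": [0,0,0],"angular": [0,0,-0.11],"grip": -1}
    - {"xyz": [0,0,0],"angular": [0,0,-0.22],"grip": -1}
    - {"xyz": [0,0,0],"angular": [0,0,-0.33],"grip": -1}
    - {"xyz": [0,0,0],"angular": [0,0,-0.44],"grip": -1}
    - {"xyz": [0,0,0],"angular": [0,0,-0.55],"grip": -1}

```text
clock: 9.32
tool_pos: [0.4871, -0.1969, 0.2347]
eef_rot: [-180.0, -0.1, 146.3]
wrist_force: [0.4, -0.1, 0.1]
finger_gap: 0.0856
grip_force: 0.0
```

Request:
send_rows:
  motion:
    - {"xyz": [0,0,0],"angular": [0,0,-0.11],"grip": -1}
    - {"xyz": [0,0,0],"angular": [0,0,-0.22],"grip": -1}
    - {"xyz": [0,0,0],"angular": [0,0,-0.33],"grip": -1}
    - {"xyz": [0,0,0],"angular": [0,0,-0.44],"grip": -1}
    - {"xyz": [0,0,0],"angular": [0,0,-0.47],"grip": -1}

```text
clock: 9.73
tool_pos: [0.4871, -0.1969, 0.2347]
eef_rot: [180.0, -0.1, 173.2]
wrist_force: [0.1, -0.4, -0.1]
finger_gap: 0.0856
grip_force: 0.0
```

Request:
send_rows:
  motion:
    - {"xyz": [0,0,0],"angular": [0,0,0],"grip": -1}
    - {"xyz": [0,0,0],"angular": [0,0,0],"grip": -1}

```text
clock: 9.9
tool_pos: [0.4872, -0.197, 0.2348]
eef_rot: [180.0, -0.1, 172.9]
wrist_force: [-0.3, -0.1, 0.4]
finger_gap: 0.0853
grip_force: 0.0
```

```bash
python3 -c "
from h import *
s=manip.sense();print(s['tool_pos'],s['eef_rot'],s['qpos'])"
```

```text
[ 0.48723612 -0.19697998  0.23482518] [ 1.79993633e+02 -6.12010758e-02  1.72891751e+02] [ -1.81029952  12.9460799   22.83951798 108.86723507  -5.79140324
  59.36125477 106.3622182 ]
```

Request:
send_rows:
  motion:
    - {"xyz": [0,-0.1,2],"angular": [0,0,0],"grip": -1}
    - {"xyz": [0,-0.1,4],"angular": [0,0,0],"grip": -1}
    - {"xyz": [0,-0.1,6],"angular": [0,0,0],"grip": -1}
    - {"xyz": [0,-0.1,7.5],"angular": [0,0,0],"grip": -1}
    - {"xyz": [0,-0.1,8.5],"angular": [0,0,0],"grip": -1}

```text
clock: 10.32
tool_pos: [0.4865, -0.1975, 0.1485]
eef_rot: [180.0, -0.2, 172.9]
wrist_force: [0.6, 0.1, 0.2]
finger_gap: 0.0855
grip_force: 0.0
```

Request:
send_rows:
  motion:
    - {"xyz": [0,0,0.6],"angular": [0,0,0],"grip": -1}
    - {"xyz": [0,0,1.2],"angular": [0,0,0],"grip": -1}
    - {"xyz": [0,0,1.8],"angular": [0,0,0],"grip": -1}
    - {"xyz": [0,0,2.4],"angular": [0,0,0],"grip": -1}
    - {"xyz": [0,0,3],"angular": [0,0,0],"grip": -1}

```text
clock: 10.73
tool_pos: [0.4879, -0.198, 0.1202]
eef_rot: [-180.0, 0.1, 173.0]
wrist_force: [-0.0, -0.1, -0.3]
finger_gap: 0.0854
grip_force: 0.0
```

Request:
send_rows:
  motion:
    - {"xyz": [0,0,0.5],"angular": [0,0,0],"grip": -1}
    - {"xyz": [0,0,1.0],"angular": [0,0,0],"grip": -1}
    - {"xyz": [0,0,1.5],"angular": [0,0,0],"grip": -1}
    - {"xyz": [0,0,2.0],"angular": [0,0,0],"grip": -1}

```text
clock: 11.07
tool_pos: [0.4888, -0.199, 0.1015]
eef_rot: [-180.0, 0.2, 172.9]
wrist_force: [-1.1, -0.6, 13.5]
finger_gap: 0.0856
grip_force: 7.5
```

Request:
send_rows:
  motion:
    - {"xyz": [0,0,0.5],"angular": [0,0,0],"grip": -1}
    - {"xyz": [0,0,1.0],"angular": [0,0,0],"grip": -1}
    - {"xyz": [0,0,1.4],"angular": [0,0,0],"grip": -1}
    - {"xyz": [0,0,1.4],"angular": [0,0,0],"grip": -1}

```text
clock: 11.4
tool_pos: [0.4891, -0.1989, 0.087]
eef_rot: [-179.9, 0.2, 172.9]
wrist_force: [1.1, -1.3, 4.5]
finger_gap: 0.0856
grip_force: 2.3
```

Request:
send_rows:
  motion:
    - {"xyz": [0,0,0.3],"angular": [0,0,0],"grip": -1}
    - {"xyz": [0,0,0.6],"angular": [0,0,0],"grip": -1}
    - {"xyz": [0,0,0.9],"angular": [0,0,0],"grip": -1}
    - {"xyz": [0,0,0.9],"angular": [0,0,0],"grip": -1}

```text
clock: 11.73
tool_pos: [0.489, -0.1987, 0.0778]
eef_rot: [-180.0, 0.2, 173.0]
wrist_force: [0.7, -0.7, 3.4]
finger_gap: 0.0853
grip_force: 2.0
```

```bash
python3 - <<'E'
from h import *
s=manip.sense();print(s["tool_pos"],s["wrist_force"])
ims=[]
for n,(u,v) in(("side",(290,150)),("top",(320,212))):
    c=camera(n)
    b=c["color"][v-45:v+45,u-48:u+48]; ims.append(cv2.resize(b,(395,370),interpolation=cv2.INTER_CUBIC))
cv2.imwrite("pics/c5.png",np.hstack(ims))
E
```

```text
[ 0.48899669 -0.19866618  0.07784631] [ 0.73404015 -0.71360382  3.40708865]
```

View pics/c5.png

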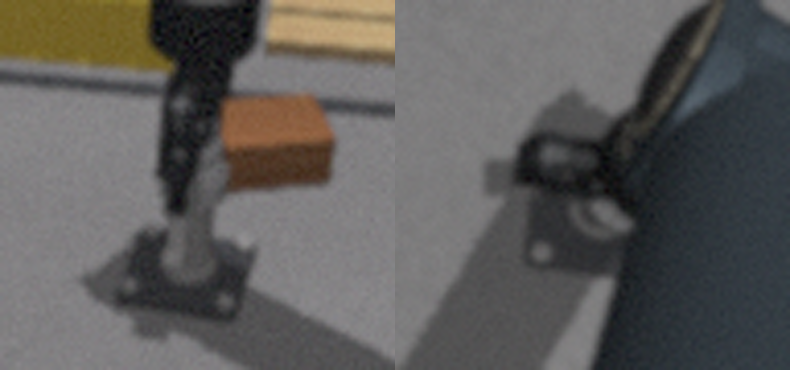

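Request:
send_rows:
  motion:
    - {"xyz": [0,0,0.1],"angular": [0,0,0],"grip": -0.9}
    - {"xyz": [0,0,0.1],"angular": [0,0,0],"grip": -0.8}
    - {"xyz": [0,0,0.1],"angular": [0,0,0],"grip": -0.7}
    - {"xyz": [0,0,0.1],"angular": [0,0,0],"grip": -0.6}
    - {"xyz": [0,0,0.1],"angular": [0,0,0],"grip": -0.5}

```text
clock: 12.25
tool_pos: [0.4879, -0.1999, 0.0771]
eef_rot: [-179.9, 0.1, 172.9]
wrist_force: [0.1, -3.6, 7.7]
finger_gap: 0.0649
grip_force: 44.4
```

Request:
send_rows:
  motion:
    - {"xyz": [0,0,0],"angular": [0,0,0],"grip": -0.3}
    - {"xyz": [0,0,0],"angular": [0,0,0],"grip": 0}
    - {"xyz": [0,0,0],"angular": [0,0,0],"grip": 0}
    - {"xyz": [0,0,0],"angular": [0,0,0],"grip": 0}
    - {"xyz": [0,0,0],"angular": [0,0,0],"grip": 0}

```text
clock: 12.67
tool_pos: [0.4879, -0.1999, 0.0772]
eef_rot: [-179.9, 0.1, 172.9]
wrist_force: [-0.4, -3.0, 8.8]
finger_gap: 0.0642
grip_force: 63.7
```

Request:
send_rows:
  motion:
    - {"xyz": [0,0,0],"angular": [0,0,0],"grip": -0.7}
    - {"xyz": [0,0,0],"angular": [0,0,0],"grip": -1}
    - {"xyz": [0,0,0],"angular": [0,0,0],"grip": -1}
    - {"xyz": [0,0,0],"angular": [0,0,0],"grip": -1}

```text
clock: 13.0
tool_pos: [0.4866, -0.1971, 0.0755]
eef_rot: [179.9, -0.1, 173.0]
wrist_force: [-0.6, -0.2, 0.4]
finger_gap: 0.0852
grip_force: 0.0
```

Request:
send_rows:
  motion:
    - {"xyz": [0,0,-2],"angular": [0,0,0],"grip": -1}
    - {"xyz": [0,0,-5],"angular": [0,0,0],"grip": -1}
    - {"xyz": [0,0,-8.5],"angular": [0,0,0],"grip": -1}
    - {"xyz": [0,0,-12],"angular": [0,0,0],"grip": -1}
    - {"xyz": [0,0,-15],"angular": [0,0,0],"grip": -1}

```text
clock: 13.42
tool_pos: [0.4872, -0.1977, 0.228]
eef_rot: [180.0, -0.0, 173.0]
wrist_force: [0.9, 0.0, -0.1]
finger_gap: 0.0851
grip_force: 0.0
```

Request:
send_rows:
  motion:
    - {"xyz": [2,0,-2],"angular": [0,0,0],"grip": -1}
    - {"xyz": [2,3,-4],"angular": [0,0,0],"grip": -1}
    - {"xyz": [2,6,-4],"angular": [0,0,0],"grip": -1}
    - {"xyz": [2,9,-4],"angular": [0,0,0],"grip": -1}
    - {"xyz": [2,12,-4],"angular": [0,0,0],"grip": -1}

```text
clock: 13.83
tool_pos: [0.4819, -0.0749, 0.2665]
eef_rot: [180.0, 0.0, 173.0]
wrist_force: [0.0, -0.1, -0.2]
finger_gap: 0.0854
grip_force: 0.0
```

```bash
python3 - <<'E'
from h import *
s=manip.sense();print(s["tool_pos"],s["wrist_force"])
ims=[];cl=[]
a=np.radians(-7)
for n,(u,v) in(("side",(290,150)),("top",(327,212))):
    c=camera(n);P=cloud(c)
    b=c["color"][v-45:v+45,u-48:u+48]; ims.append(cv2.resize(b,(395,370),interpolation=cv2.INTER_CUBIC))
    q=P[...,:2]-[.4875,-.198]; x=q[...,0]*np.cos(a)+q[...,1]*np.sin(a); y=-q[...,0]*np.sin(a)+q[...,1]*np.cos(a); z=P[...,2]
    for z0,z1 in((.04,.06),(.06,.08),(.08,.1),(.1,.12),(.12,.135),(.135,.15)):
        m=(abs(x)<.03)&(abs(y)<.1)&(z>z0)&(z<z1)
        if m.sum()>3: print(n,z0,m.sum(),"y",y[m].min().round(4),y[m].max().round(4),"z",np.median(z[m]).round(4))
cv2.imwrite("pics/c6.png",np.hstack(ims))
E
```

```text
[ 0.48190281 -0.07486464  0.26649208] [ 0.01437753 -0.09612848 -0.2179028 ]
side 0.04 53 y -0.001 0.0406 z 0.0521
side 0.06 47 y 0.0048 0.0352 z 0.0687
side 0.08 111 y -0.017 0.0382 z 0.0933
side 0.1 97 y -0.0176 0.036 z 0.1086
side 0.12 67 y -0.0135 0.0238 z 0.1238
side 0.135 55 y -0.0148 0.0164 z 0.139
top 0.1 9 y -0.0342 -0.0292 z 0.115
```

View pics/c6.png

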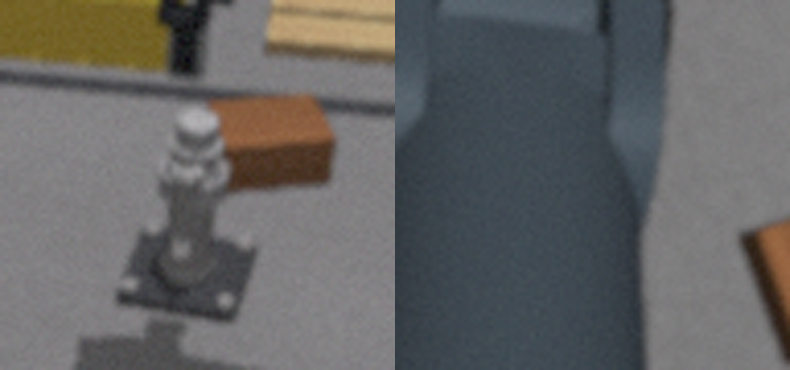

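The side view shows the +y arm flat against the pipe (tip at 40 mm, as when locked). The robot hides the -y arm from the top camera, so I'll move aside and measure.

Request:
send_rows:
  motion:
    - {"xyz": [0,3.5,0],"angular": [0,0,0],"grip": -1}
    - {"xyz": [0,7,0],"angular": [0,0,0],"grip": -1}
    - {"xyz": [0,10.5,0],"angular": [0,0,0],"grip": -1}
    - {"xyz": [0,14,0],"angular": [0,0,0],"grip": -1}
    - {"xyz": [0,17,0],"angular": [0,0,0],"grip": -1}

```text
clock: 14.35
tool_pos: [0.5028, 0.0941, 0.2659]
eef_rot: [180.0, -0.1, 173.0]
wrist_force: [1.2, 0.9, 0.3]
finger_gap: 0.0854
grip_force: 0.0
```

```bash
python3 - <<'E'
from h import *
a=np.radians(-7)
c=camera("top");P=cloud(c);cv2.imwrite("pics/t7.png",cv2.resize(c["color"][150:260,260:400],None,fx=5,fy=5,interpolation=2))
q=P[...,:2]-[.4875,-.198]; x=q[...,0]*np.cos(a)+q[...,1]*np.sin(a); y=-q[...,0]*np.sin(a)+q[...,1]*np.cos(a); z=P[...,2]
for z0,z1 in((.02,.04),(.04,.06),(.06,.08),(.08,.1),(.1,.12),(.12,.135),(.135,.15)):
    m=(abs(x)<.03)&(abs(y)<.1)&(z>z0)&(z<z1)
    if m.sum()>3: print(z0,m.sum(),"y",y[m].min().round(4),y[m].max().round(4),"z",np.median(z[m]).round(4))
E
```

```text
0.02 14 y 0.0015 0.015 z 0.0301
0.04 14 y 0.0121 0.0376 z 0.0524
0.06 10 y 0.0291 0.0322 z 0.0737
0.08 75 y -0.032 0.032 z 0.0942
0.1 148 y -0.0341 0.0321 z 0.1123
0.12 68 y -0.0311 0.0234 z 0.123
0.135 121 y -0.0155 0.0126 z 0.1403
```

View pics/t7.png

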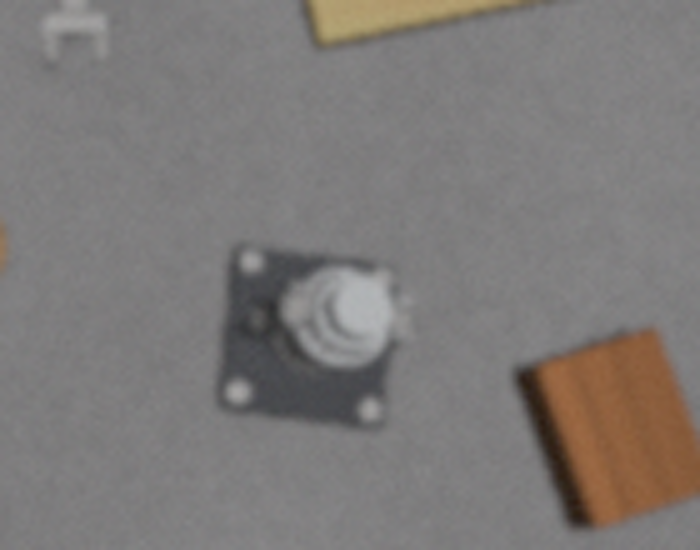

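The top view shows the plug in place with its knob at (360,305). Both arms are folded in, and nothing sticks out past the ears on either side. Handing in.

```bash
python3 -c "
from cell import job
print(job.job_done())"
```

```text
the job is handed in; nothing more can be done
None
```

I handed in the job at about 14.4 s: the plug is fully home in the coupler, both cam arms were squeezed down together and look locked (the camera can't see the lower part of the -y arm), and I left the other things on the table alone.

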